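Drift out the lock pin and hang the polisher's clamp ring on the J-hook

TASK

The polisher's clamp ring is locked upright in its storage stand by a pin through the stand. Push the pin right through with the wooden-handled drift so that it drops into the stand's catch tray, draw the drift out and lay it back on the bench, then lift the ring out by its rim and hang it on the J-hook, left hanging still. Do not drop the ring or lay it on the bench, and leave the reading microscope, the wash bottle and the tape roll where they are.

Things in the scene. Friction and masses are not known exactly. Their poses are not given: they have to be found in the camera images.
- ring_stand: Fixed storage stand, origin under its centre. On an 8 mm base, two upright aluminium cheeks (24 mm along x, 110 along y, tops at z = 72 mm) leave a 14 mm slot where the ring stands in the y-z plane. An 18 mm bore runs through both along x at z = 48 mm. The pin leaves to +x, over the catch tray (x 31 to 115 mm, 110 mm wide, floor z = 8 mm, walls 22 mm high).
- bore_in (a point): Centre of the bore's mouth on the entry face (x = -31 mm, z = 48 mm in the stand); x axis along the bore, the way to push.
- bore_out (a point): Centre of the bore's mouth on the far face, over the catch tray (x = +31 mm, z = 48 mm).
- pin_centre (a point): Centre of the loose steel lock pin, 16 mm diameter, 60 mm long, axis along its x; it starts inside the bore, across the slot and through the ring's opening, so that the ring can rise only about 9 mm until the pin (and the drift) are out. It slides with little force (under 3 N).
- drift_grip (a point): Centre of the drift's square wooden handle (70 mm long along x, 22 mm wide along y, 26 mm high along z), 13 mm above the bench as it lies. A 12 mm steel rod runs out of the handle's +x end, its tip 155 mm from this point. 0.12 kg, balanced on the handle.
- drift_tip (a point): Tip of the drift's rod, on the handle's axis; x points outward along the rod.
- ring_centre (a point): Centre of the aluminium clamp ring: outer diameter 160 mm, inner 116 mm, 10 mm thick along its axis, which is x; about 0.22 kg. It starts upright in the stand's slot, centre 88 mm and top 168 mm above the bench. Its flat rim, 22 mm wide, can be pinched across the thickness from above.
- hook_stand: Fixed J-hook stand, origin under its post: base 90 x 90 x 12 mm, post 16 mm thick, 226 mm high; a 10 mm round arm runs from the post along body -x, nearly level, to an upturned lip at x = -113 to -122 mm that reaches z = 239 mm: 100 mm clear between post and lip.
- hook_seat (a point): Top of the hook's arm at its lowest place, 60 mm from the post and 215 mm above the bench; axes as the stand's. The hung ring's inside rests here (or anywhere on the arm between post and lip), its axis along the arm and its centre about 58 mm below.
- wash_bottle: Bystander: white wash bottle, 62 x 99 x 166 mm, origin under its centre. It and the hook stand may stand in each other's place.
- reading_microscope: Bystander: black reading microscope with a flat foot, lying on the bench, 126 x 56 x 49 mm, origin under its centre.
- tape_masking: Bystander: roll of masking tape lying flat, 96 mm across, 25 mm high, origin under its centre.

How it is judged:
By the outcome, as a careful person would: the job done as asked, in the order asked, and still so for the second after the job is handed in, with the robot touching nothing.
It also fails if it takes over 72 s, if anything falls off the work surface, if the arm or the gripper's body presses on something with over 40 N, if the wrist force passes 120 N, or if a joint passes its speed limit or range.

ROBOT

A 7-joint arm with a two-finger parallel gripper is mounted at the origin on a cart in front of the work surface, level with it; the furniture and walls round the work are solid. World frame = base frame: x ahead of the robot, y to its left, z up, the work surface at z = 0. Lengths are in mm, angles in rad, forces in N, time in s.
With the tool pointing down it reaches from about 400 to 900 mm from the base axis. Payload 5.5 kg.
Tool frame: the origin (TCP) lies between the finger pads; the fingertips stand 11 mm ahead of it and the grasp point (between the pads) lies 8 mm behind it; z points along the fingers, y is the line along which they close (so a half turn about z gives the same grasp; the last joint's range is limited). The gripper opens to 85 mm and grips with 20 to 120 N. Pads are 22 mm wide; open, the fingers measure 114 mm over their backs; the gripper's body (76 mm by 85 mm) begins 54 mm behind the grasp point. The pads swing forward as they close: fully open they stand 13 mm farther back than shut.
Start: joints at [-0.902, 0.501, -0.427, 1.55, 0.221, 1.138, -0.21], TCP at [256.554, 597.227, 242.31] pointing down, gripper open.
Joint ranges: [-2.88, 2.88], [-0.31, 2.03], [-1.54, 1.56], [0.2, 2.42], [-1.41, 4.55], [0.19, 2.02], [-2.57, 2.57]. Speed limits (rad/s): [2.57, 2.57, 3.14, 3.14, 3.14, 3.14, 3.14].

INTERFACE

Orientations are given as a unit quaternion [x, y, z, w].
In Python, from rig import env gives the robot as it stands.
- The arm moves only by the tool send_rows, never from a script. Its argument "steps" is a list of rows, each an object with "travel": the shift along the tool's x, y, z in m, a list of three; "turn": the turn about the tool's z in degrees; "gripper": the closure, from -1 (fully open) to 1 (shut), so that 0 is half open. In form: [{"travel": [x, y, z], "turn": turn, "gripper": gripper}, ...]. A call has 1 to 20 rows; each row is the pose to reach, as a shift and turn from the pose commanded when the call began, along the tool's axes at that moment; what a row does not reach only later rows make up. A row lasts 1/8 s, in which the tool goes at most 62.5 mm and 10.7 degrees, less where a joint would pass 70% of its speed; a pose out of reach is approached as far as the arm can. A call with a gripper value outside its range is refused whole. The fingers move at their own pace and stop on an object; "grip_force" is the grip in N (left out, the last holds). Time passes only in rows, so rows that repeat a pose let the fingers close. It gives the time, the measured TCP pose, the force, the opening and the grip force at its end, in the units of the state.
- env.sense(): the state, without advancing time (a new reading comes with each control period).
- env.read_camera(name): name is "side" or "top" or "wrist"; returns a dict with "pixels" (384x512x3 uint8, blue, green, red), "z_map" (384x512 float32, mm along the optical axis (not along the pixel's ray), 0 where there is no reading), "camera_matrix" (3x3 intrinsics, pixels), "rvec" (rotation vector, rad) and "tvec" (3), from world to camera coordinates, as OpenCV has them. Camera axes: x right, y down, z forward; pixel columns grow to the right and rows downward; lengths in mm; the calibration is good to about 2 mm. A picture is of the moment at which its call begins.
- env.job_done(): hands the job in; it is judged then, once.
The state is a dict: "time_s": time; "qpos": joint angles; "joint_vel": joint speeds; "joint_efforts": joint torques, N m; "ee_pos": TCP position; "orientation": TCP orientation; "force": force on the tool from outside, world axes, zero at the start; "torque": the same for the moment, N m; "gripper_width": finger opening in mm; "gripper_force": force on a finger pad.
Only numpy, scipy, OpenCV 4.12 (cv2) and the standard library are available. Lean on these libraries where they do the work, as an engineer would, in place of code of your own. Each camera call takes 0.05 s, during which the arm holds its last target. There are 200 camera calls.

## Working session

There is one attempt and no reset: what is moved stays moved. The work goes in short steps, Python scripts to look and compute and a tool call to move; the robot and the scene stay as the last step left them, time stands still between calls to the robot, and variables do not carry over. Pictures are saved under pics/ and viewed, at most 10 in all, crops included, and the job is handed in when it is done.

Besides the shell and the picture viewer there is one more tool, called after "Emit:" by a JSON object that holds its "op" and its "data". send_rows: Moves the arm, as the interface text tells. Its arguments: {"type":"object","properties":{"steps":{"type":"array"},"grip_force":{"type":"number"}},"required":["steps"]}

```bash
mkdir -p pics; cat > h.py <<'E'
import numpy as np,cv2
from rig import env
def cam(n):
    c=env.read_camera(n); R=cv2.Rodrigues(np.array(c['rvec'],float))[0]; t=np.array(c['tvec'],float).ravel()
    return c['pixels'],c['z_map'],np.array(c['camera_matrix'],float),R,t
def cloud(z,K,R,t):
    v,u=np.mgrid[:z.shape[0],:z.shape[1]]
    P=np.stack([(u-K[0,2])/K[0,0]*z,(v-K[1,2])/K[1,1]*z,z],-1)
    W=(P-t)@R; W[z<=0]=np.nan
    return W
E
python3 - <<'E'
from h import *
s=env.sense();print(s['time_s'],s['ee_pos'],s['orientation'],s['gripper_width'])
for n in('top','side'):
    p,z,K,R,t=cam(n);cv2.imwrite(f'pics/{n}0.png',p);np.savez(f'{n}0.npz',p=p,z=z,K=K,R=R,t=t)
    print(n,-R.T@t,R[2],K[0,0])
E
```

```text
0.0 [256.37824858 596.5596077  241.25024971] [ 2.01485842e-01  9.79490920e-01 -9.72506984e-04 -2.17003292e-04] 85.40635734358116
top [ 351.77995646   50.52070452 1602.05468207] [ 0.1189795  -0.01872137 -0.9927202 ] 448.78855736155793
side [  460.07806395 -1235.97845924  1197.4935919 ] [ 0.04102414  0.77452668 -0.6312095 ] 426.19705383231167
```

View pics/top0.png

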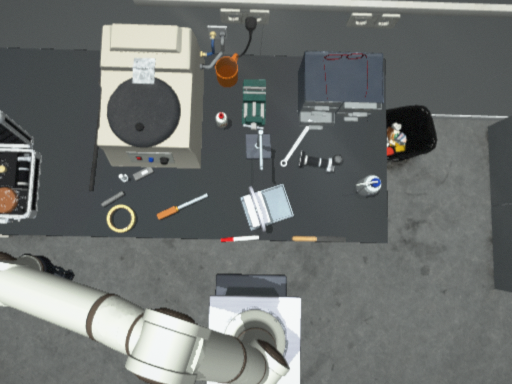

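View pics/side0.png

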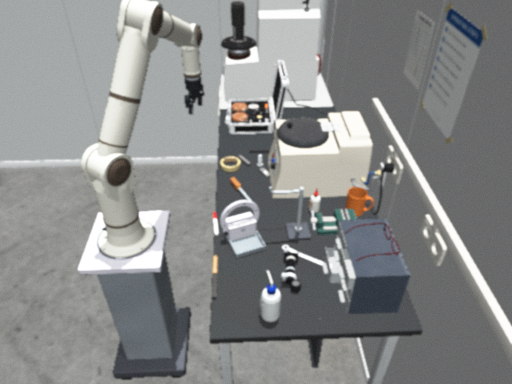

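The top view shows the drift at (180,207) with its rod pointing up-right, the ring stand at (267,205), the hook post at about (260,147), the tape at (121,218), the microscope at (320,160) and the bottle at (370,185). In the side view the ring stands upright at (240,218), with the hook arm at (290,190).

```bash
python3 - <<'E'
from h import *
d=np.load('top0.npz');W=cloud(d['z'],d['K'],d['R'],d['t']);p=d['p'].astype(int)
hsv=cv2.cvtColor(d['p'],cv2.COLOR_BGR2HSV)
# drift handle
m=np.zeros((384,512),bool);m[190:225,150:212]=1
o=m&(hsv[...,1]>140)&(hsv[...,0]<20)&(hsv[...,2]>90)
P=W[o];print('handle n',o.sum(),np.nanmedian(P,0),np.nanmin(P,0),np.nanmax(P,0))
b=m&~o&(p.min(-1)>110);v,u=np.nonzero(b);print('rod px',len(u),u.min(),u.max(),np.nanmean(W[b],0))
allm=o|b;X=W[allm][:,:2];X=X[~np.isnan(X[:,0])]
l=cv2.fitLine(X.astype(np.float32),cv2.DIST_HUBER,0,.01,.01).ravel();print('axis',l,np.degrees(np.arctan2(l[1],l[0])))
# ring/stand
def reg(r0,r1,c0,c1,zl,zh,nm):
    S=W[r0:r1,c0:c1].reshape(-1,3);S=S[(S[:,2]>zl)&(S[:,2]<zh)]
    l=cv2.fitLine(S[:,:2].astype(np.float32),cv2.DIST_HUBER,0,.01,.01).ravel()
    print(nm,len(S),S.mean(0).round(1),S.min(0).round(),S.max(0).round(),'dir',np.degrees(np.arctan2(l[1],l[0])).round(1)); return S
reg(180,235,235,300,100,200,'ring')
S=reg(180,235,235,300,60,85,'cheeks');print(cv2.minAreaRect(S[:,:2].astype(np.float32)))
S=reg(180,235,235,300,5,200,'all');print(cv2.minAreaRect(S[:,:2].astype(np.float32)))
S=reg(180,235,235,300,4,40,'tray');print(cv2.minAreaRect(S[:,:2].astype(np.float32)))
S=reg(120,175,243,275,195,260,'hookarm')
S=reg(130,165,240,275,5,20,'hookbase');print(cv2.minAreaRect(S[:,:2].astype(np.float32)))
reg(165,205,350,390,40,180,'bottle');reg(145,178,295,345,15,70,'micro');reg(200,240,100,140,12,40,'tape')
reg(100,130,210,232,15,200,'redbottle');reg(75,127,240,270,15,200,'green')
for n,r in(('top0',(115,245,90,300)),('side0',(150,270,210,330))):
    im=np.load(n+'.npz')['p'];c=im[r[0]:r[1],r[2]:r[3]];k=min(800/c.shape[1],600/c.shape[0]);cv2.imwrite(f'pics/{n}c.png',cv2.resize(c,None,fx=k,fy=k,interpolation=3))
E
```

```text
handle n 128 [434.1367815  314.05402422  24.72002581] [413.0821929  281.60310127  -1.95475769] [456.45599245 353.18614112  33.0238721 ]
rod px 129 177 207 [476.54297622 228.3320688   14.72646578]
axis [ 4.3984261e-01 -8.9807487e-01  4.5846704e+02  2.6435870e+02] -63.906162
ring 160 [449.2   1.8 150.5] [378. -26. 104.] [524.  30. 177.] dir 19.4
cheeks 438 [451.5   2.7  71.8] [382. -45.  60.] [515.  49.  82.] dir 19.8
((449.7991943359375, 1.2009086608886719), (140.7509002685547, 62.077327728271484), 19.45317268371582)
all 1613 [461.7 -30.3  42.5] [ 364. -151.    5.] [561.  79. 177.] dir -57.4
((462.30914306640625, -37.65668487548828), (192.651123046875, 229.7808074951172), 1.3042240142822266)
tray 1118 [468.3 -50.3  10.4] [ 364. -152.    4.] [561.  79.  40.] dir -51.3
((462.38934326171875, -37.58686828613281), (192.84759521484375, 229.79647827148438), 1.2622241973876953)
hookarm 140 [633.1  -2.  217.7] [562.  -8. 201.] [692.   7. 242.] dir 3.2
hookbase 486 [681.3   2.1  11.2] [614. -55.   5.] [740.  65.  19.] dir 58.0
((677.6826782226562, 4.883201599121094), (125.55852508544922, 119.67365264892578), 1.0041694641113281)
bottle 350 [ 539.1 -375.6  110.9] [ 511. -417.   41.] [ 572. -321.  170.] dir 84.8
micro 439 [ 628.1 -223.5   35.7] [ 594. -301.   15.] [ 660. -145.   56.] dir 89.5
tape 284 [417.9 481.5  22.2] [365. 429.  12.] [473. 549.  33.] dir 49.5
redbottle 141 [762.6 131.5  67.4] [747. 113.  16.] [788. 152. 122.] dir -75.0
green 1080 [831.7  19.   47.4] [742. -24.  15.] [915.  61.  76.] dir -0.8
```

View pics/top0c.png

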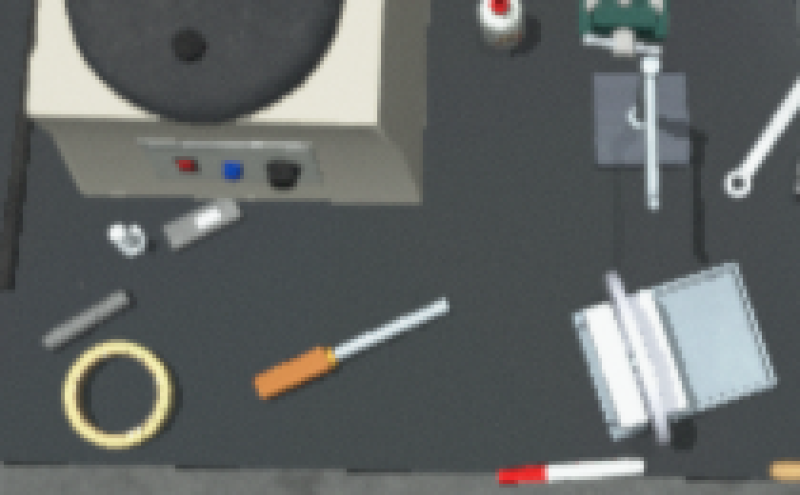

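The crop shows the drift's handle at crop (295,372) and its rod tip at (447,303). The stand's cheeks and ring lie at about 20° to world x, with the tray on the −y side. The hook arm runs nearly along x, with its lip towards the robot.

Emit:
{"op": "send_rows", "data": {"steps": [{"travel":[-0.046,-0.031,0],"turn":7,"gripper":-1},{"travel":[-0.092,-0.062,0],"turn":14,"gripper":-1},{"travel":[-0.138,-0.093,0],"turn":21,"gripper":-1},{"travel":[-0.184,-0.124,0],"turn":28,"gripper":-1},{"travel":[-0.23,-0.155,0],"turn":35,"gripper":-1},{"travel":[-0.276,-0.186,0],"turn":41,"gripper":-1},{"travel":[-0.276,-0.186,0],"turn":41,"gripper":-1},{"travel":[-0.276,-0.186,0],"turn":41,"gripper":-1}]}}

```text
time_s: 1.1
ee_pos: [436.3, 317.7, 242.1]
orientation: [0.532, 0.847, -0.0, -0.0]
force: [0.2, 0.7, -0.3]
gripper_width: 85.2
gripper_force: 0.0
```

```bash
cat >> h.py <<'E'
def pose():
    s=env.sense();q=s['orientation'];a=np.degrees(2*np.arctan2(q[1],q[0]))
    return np.array(s['ee_pos']),a,s
def go(x,y,z,yaw):
    p,a,s=pose();d=np.array([x,y,z])-p;A=np.radians(a)
    tx=d[0]*np.cos(A)+d[1]*np.sin(A);ty=d[0]*np.sin(A)-d[1]*np.cos(A)
    print('travel',[round(tx/1000,4),round(ty/1000,4),round(-d[2]/1000,4)],'turn',round(((a-yaw+180)%360)-180,1))
E
python3 - <<'E'
from h import *
p,a,s=pose();print(s['time_s'],p,a%360,np.round(s['qpos'],2),s['force'])
im,z,K,R,t=cam('wrist');cv2.imwrite('pics/w1.png',im);np.savez('w1.npz',p=im,z=z,K=K,R=R,t=t);print(-R.T@t,R[2],K[0,0])
E
```

```text
1.1 [436.28177968 317.67448218 242.10016254] 115.77227132069291 [-0.5   0.28 -0.21  1.84  0.07  1.03 -0.29] [ 0.1585916   0.68248061 -0.29991057]
[407.82449643 377.03532578 373.34929039] [ 0.11411357 -0.23658718 -0.9648858 ] 321.95605799302274
```

View pics/w1.png

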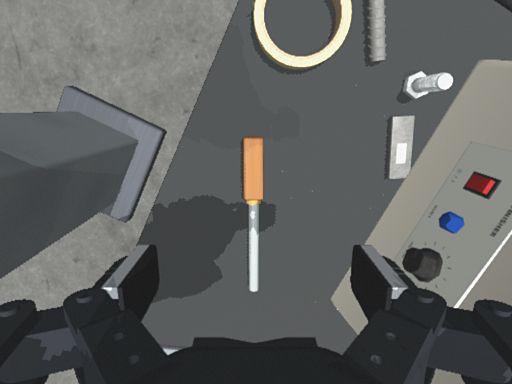

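The wrist view shows the handle centred near (253,169), and the rod running down to its tip at (253,290) between the fingers.

```bash
cat >> h.py <<'E'
def ray(uv,z,K,R,t):
    uv=np.atleast_2d(np.array(uv,float));d=np.c_[(uv-K[[0,1],[2,2]])/K[[0,1],[0,1]],np.ones(len(uv))]@R;c=-R.T@t
    return c+d*((z-c[2])/d[:,2])[:,None]
E
python3 - <<'E'
from h import *
d=np.load('w1.npz');im,z,K,R,t=[d[k] for k in 'pzKRt']
hsv=cv2.cvtColor(im,cv2.COLOR_BGR2HSV)
o=((hsv[...,1]>140)&(hsv[...,0]<22)&(hsv[...,2]>120)).astype(np.uint8);o[:, :230]=0;o[:,280:]=0;o[:120]=0;o[215:]=0
v,u=np.nonzero(o);P=ray(np.c_[u,v],26,K,R,t);W=cloud(z,K,R,t)
print('z of handle',np.nanmedian(W[o>0],0));r=cv2.minAreaRect(P[:,:2].astype(np.float32));print(r)
m=np.zeros_like(o);m[205:300,240:268]=1;m&=(im.min(-1)>110)
v,u=np.nonzero(m);Q=ray(np.c_[u,v],16,K,R,t)
l=cv2.fitLine(Q[:,:2].astype(np.float32),cv2.DIST_HUBER,0,.01,.01).ravel();print('rod',l,np.degrees(np.arctan2(l[1],l[0])))
c=np.array(r[0]);e=l[:2]*np.sign(-l[1]);s=(Q[:,:2]-c)@e;print('along',s.min(),s.max(),'lat',np.median((Q[:,:2]-c)@[-e[1],e[0]]))
s=(P[:,:2]-c)@e;print(s.min(),s.max())
E
```

```text
z of handle [439.09759473 302.48372314  24.51123279]
((435.4230041503906, 316.05535888671875), (20.08844757080078, 73.3872299194336), 26.095266342163086)
rod [ 4.3248850e-01 -9.0163946e-01  4.7728491e+02  2.2932402e+02] -64.374405
along 42.12136971485597 154.6324092092669 lat 0.26517770087560993
-36.63498400493367 36.739181736024676
```

Emit:
{"op": "send_rows", "data": {"steps": [{"travel":[-0.001,-0.0015,0.06],"turn":0,"gripper":-0.5},{"travel":[-0.001,-0.0015,0.12],"turn":0,"gripper":-0.3},{"travel":[-0.001,-0.0015,0.17],"turn":0,"gripper":-0.2},{"travel":[-0.001,-0.0015,0.205],"turn":0,"gripper":-0.2},{"travel":[-0.001,-0.0015,0.228],"turn":0,"gripper":-0.2},{"travel":[-0.001,-0.0015,0.228],"turn":0,"gripper":-0.2},{"travel":[-0.001,-0.0015,0.228],"turn":0,"gripper":0.5},{"travel":[-0.001,-0.0015,0.228],"turn":0,"gripper":1},{"travel":[-0.001,-0.0015,0.228],"turn":0,"gripper":1},{"travel":[-0.001,-0.0015,0.228],"turn":0,"gripper":1},{"travel":[-0.001,-0.0015,0.228],"turn":0,"gripper":1},{"travel":[-0.001,-0.0015,0.228],"turn":0,"gripper":1}], "grip_force": 60}}

```text
time_s: 2.65
ee_pos: [436.6, 317.0, 15.8]
orientation: [0.532, 0.847, 0.001, 0.0]
force: [-0.9, -0.4, 6.7]
gripper_width: 20.8
gripper_force: 60.1
```

Emit:
{"op": "send_rows", "data": {"steps": [{"travel":[0,0,-0.03],"turn":0,"gripper":1},{"travel":[0,0,-0.08],"turn":0,"gripper":1},{"travel":[-0.012,-0.02,-0.12],"turn":2,"gripper":1},{"travel":[-0.025,-0.05,-0.134],"turn":4,"gripper":1},{"travel":[-0.04,-0.08,-0.134],"turn":6,"gripper":1},{"travel":[-0.0496,-0.097,-0.134],"turn":6.2,"gripper":1},{"travel":[-0.0496,-0.097,-0.134],"turn":6.2,"gripper":1},{"travel":[-0.0496,-0.097,-0.134],"turn":6.2,"gripper":1}]}}

```text
time_s: 3.65
ee_pos: [370.8, 229.8, 148.8]
orientation: [0.577, 0.817, 0.001, 0.0]
force: [0.7, -0.4, -1.6]
gripper_width: 20.7
gripper_force: 59.1
```

```bash
python3 - <<'E'
from h import *
p,a,s=pose();print(s['time_s'],p,a%360,np.round(s['qpos'],2),s['force'])
im,z,K,R,t=cam('wrist');cv2.imwrite('pics/w2.png',im);np.savez('w2.npz',p=im,z=z,K=K,R=R,t=t);print(-R.T@t,R[2])
E
```

```text
3.65 [370.81090248 229.82433533 148.76987232] 109.55758593405294 [-0.45  0.23 -0.18  2.16  0.06  0.76 -0.33] [ 0.66549312 -0.4483921  -1.63450353]
[348.74542352 291.8774448  280.0291639 ] [ 0.08979342 -0.24678904 -0.96490016]
```

View pics/w2.png

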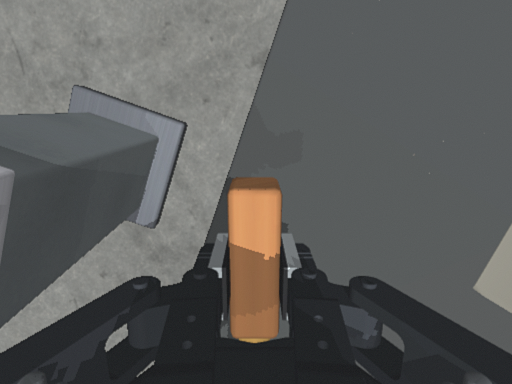

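The wrist view shows the drift held squarely in the pads, its handle at (255,260). It hides what lies ahead, so I'll look down on the stand from beyond it, high up.

Emit:
{"op": "send_rows", "data": {"steps": [{"travel":[0,0,-0.06],"turn":0,"gripper":1},{"travel":[-0.01,0,-0.12],"turn":0,"gripper":1},{"travel":[-0.06,0,-0.16],"turn":0,"gripper":1},{"travel":[-0.12,0,-0.16],"turn":0,"gripper":1},{"travel":[-0.18,0,-0.16],"turn":0,"gripper":1},{"travel":[-0.24,0,-0.16],"turn":0,"gripper":1},{"travel":[-0.3,-0.002,-0.16],"turn":0,"gripper":1},{"travel":[-0.34,-0.002,-0.16],"turn":0,"gripper":1},{"travel":[-0.34,-0.002,-0.16],"turn":0,"gripper":1},{"travel":[-0.34,-0.002,-0.16],"turn":0,"gripper":1}]}}

```text
time_s: 4.95
ee_pos: [482.2, -91.0, 307.9]
orientation: [0.576, 0.817, -0.0, -0.0]
force: [-0.7, 1.1, -0.8]
gripper_width: 20.7
gripper_force: 59.3
```

```bash
python3 - <<'E'
from h import *
p,a,s=pose();print(s['time_s'],p,a%360,np.round(s['qpos'],2),s['force'])
im,z,K,R,t=cam('wrist');cv2.imwrite('pics/w3.png',im);np.savez('w3.npz',p=im,z=z,K=K,R=R,t=t);print(-R.T@t,R[2])
E
```

```text
4.95 [482.18727705 -91.02441297 307.91408841] 109.60476184353767 [-0.03  0.12  0.18  1.88 -0.02  1.15  0.5 ] [-0.73853019  1.05128307 -0.84705382]
[460.34477635 -28.90384051 439.18721704] [ 0.08784217 -0.24728202 -0.96495355]
```

View pics/w3.png

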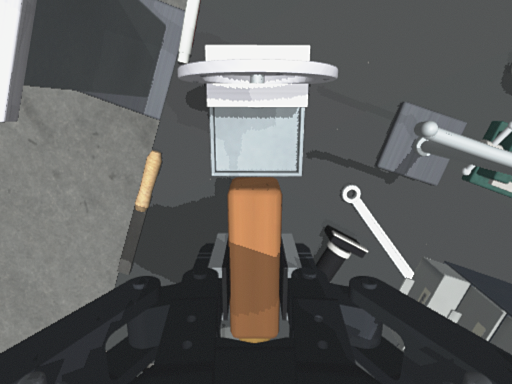

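The view shows the stand square to the tool: cheeks at rows 45–106 and columns 206–310, ring top at row 70, tray below them, and the pin across the slot at (257,77). The hook lip is at (428,130).

```bash
python3 - <<'E'
from h import *
d=np.load('w3.npz');im,z,K,R,t=[d[k] for k in 'pzKRt'];W=cloud(z,K,R,t)
m=(W[...,2]>66)&(W[...,2]<79);m[:30]=0;m[115:]=0;m[:,:195]=0;m[:,320:]=0
v,u=np.nonzero(m);P=ray(np.c_[u,v],72,K,R,t)[:,:2]
print(len(u),np.median(W[m][:,2]),cv2.minAreaRect(P.astype(np.float32)))
A=np.radians(-70.4);e=np.array([np.cos(A),np.sin(A)]);n=np.array([-e[1],e[0]])
# near (tray-side) cheek edge line, and robust lateral bounds
for r in (50,52,54,56,90,95,100,104):
    row=np.nonzero(m[r])[0]
    if len(row): q=ray([[row.min()-.5,r],[row.max()+.5,r]],72,K,R,t)[:,:2];print(r,row.min(),row.max(),'mid',q.mean(0).round(1),'len',np.linalg.norm(q[1]-q[0]).round(1),'ang',np.degrees(np.arctan2(*(q[1]-q[0])[::-1])).round(1))
pts=[]
for c in range(215,300,5):
    col=np.nonzero(m[:,c])[0]; q=ray([[c,col.min()-.5],[c,col.max()+.5]],72,K,R,t)[:,:2];pts.append(q)
pts=np.array(pts)
for k in(0,1):
    l=cv2.fitLine(pts[:,k].astype(np.float32),cv2.DIST_HUBER,0,.01,.01).ravel();print('edge',k,np.degrees(np.arctan2(l[1],l[0])),pts[:,k].mean(0),(pts[:,k].mean(0))@e)
# ring top
m=(W[...,2]>140)&(W[...,2]<185);m[:40]=0;m[115:]=0;Q=W[m];l=cv2.fitLine(Q[:,:2].astype(np.float32),cv2.DIST_HUBER,0,.01,.01).ravel()
print('ring',len(Q),Q.mean(0),np.degrees(np.arctan2(l[1],l[0])),Q[:,2].max(),np.nanmean(Q[Q[:,2]>160],0))
# hook arm
m=(W[...,2]>200)&(W[...,2]<260);m[:100]=0;m[180:]=0;m[:,:405]=0;Q=W[m];l=cv2.fitLine(Q[:,:2].astype(np.float32),cv2.DIST_HUBER,0,.01,.01).ravel()
print('hook',len(Q),Q.mean(0),np.degrees(np.arctan2(l[1],l[0])),Q.min(0),Q.max(0))
E
```

```text
3836 71.72607626966715 ((452.136474609375, 2.7591476440429688), (133.7156982421875, 61.65703582763672), 19.573556900024414)
50 206 309 mid [443.8  27.4] len 109.5 ang 19.6
52 206 309 mid [444.5  25.6] len 109.7 ang 19.6
54 206 309 mid [445.2  23.7] len 109.8 ang 19.6
56 206 309 mid [445.8  21.9] len 110.0 ang 19.6
90 207 307 mid [456.9 -10.5] len 109.6 ang 19.6
95 207 307 mid [458.6 -15.4] len 110.1 ang 19.6
100 207 307 mid [460.4 -20.3] len 110.5 ang 19.6
104 207 307 mid [461.8 -24.3] len 110.8 ang 19.6
edge 0 19.220821 [439.84314533  30.77597458] 118.55333732829452
edge 1 19.574356 [460.6000529  -27.51233161] 180.4272078104812
ring 2061 [452.26306491   1.68190109 158.89492035] 19.416039 169.5839651470704 [452.5403049    2.3951266  164.93391478]
hook 1565 [602.07675251  -3.56554942 218.67464861] 2.1713076 [562.13104456  -9.26469518 209.62218812] [645.61459307   3.313299   240.70262963]
```

Emit:
{"op": "send_rows", "data": {"steps": [{"travel":[0.06,0.003,0],"turn":0,"gripper":1},{"travel":[0.12,0.003,0],"turn":0,"gripper":1},{"travel":[0.18,0.003,0],"turn":0,"gripper":1},{"travel":[0.24,0.003,0],"turn":0,"gripper":1},{"travel":[0.295,0.0032,0.03],"turn":0,"gripper":1},{"travel":[0.324,0.0032,0.08],"turn":0,"gripper":1},{"travel":[0.324,0.0032,0.14],"turn":0,"gripper":1},{"travel":[0.324,0.0032,0.2],"turn":0,"gripper":1},{"travel":[0.324,0.0032,0.24],"turn":0,"gripper":1},{"travel":[0.324,0.0032,0.257],"turn":0,"gripper":1},{"travel":[0.324,0.0032,0.257],"turn":0,"gripper":1},{"travel":[0.324,0.0032,0.257],"turn":0,"gripper":1},{"travel":[0.324,0.0032,0.257],"turn":0,"gripper":1}]}}

```text
time_s: 6.62
ee_pos: [377.3, 215.2, 52.5]
orientation: [0.577, 0.817, 0.001, 0.0]
force: [0.6, -0.5, -1.7]
gripper_width: 20.7
gripper_force: 59.3
```

```bash
python3 - <<'E'
from h import *
p,a,s=pose();print(s['time_s'],p,a%360,s['force'],s['orientation'])
A=np.radians(-70.4);e=np.array([np.cos(A),np.sin(A)]);n=np.array([-e[1],e[0]]);print('s,lat',p[:2]@e,p[:2]@n)
im,z,K,R,t=cam('top');W=cloud(z,K,R,t)
im2,z2,K2,R2,t2=cam('side');W2=cloud(z2,K2,R2,t2)
for nm,W in(('top',W),('side',W2)):
    S=W[...,:2]@e;L=W[...,:2]@n
    m=(S>42)&(S<75)&(abs(L-427)<25)&(W[...,2]>25)&(W[...,2]<80);Q=W[m]
    print(nm,m.sum(),'lat med',np.median(L[m]),np.ptp(L[m]),'z',np.percentile(Q[:,2],[5,50,95]), 's max',S[m].max())
x0=ray
def proj(P,K,R,t): c=R@P+t; return (K@c)[:2]/c[2]
tip=np.r_[(p[:2]@e+155)*e+427*n,48];print(proj(tip,K,R,t),proj(tip,K2,R2,t2))
a1=im[150:240,190:310];b1=im2[190:265,200:300]
cv2.imwrite('pics/c4.png',np.hstack([cv2.resize(a1,(400,300),interpolation=3),cv2.resize(b1,(400,300),interpolation=3)]))
E
```

```text
6.625 [377.27173666 215.16010343  52.4789891 ] 109.57717334784365 [ 0.62314375 -0.52836907 -1.70059054] [5.76594602e-01 8.17029379e-01 1.19227670e-03 4.87253235e-04]
s,lat -76.1367826900451 427.5874456931114
top 34 lat med 426.1387726049177 10.866030335470498 z [48.40746193 53.96310523 58.90773224] s max 74.77497319308812
side 6 lat med 426.3411142400072 10.166159919739584 z [50.78368426 53.19230847 57.23757059] s max 73.95888119461218
[236.89901518 214.96764055] [233.23592554 213.51672881]
```

View pics/c4.png

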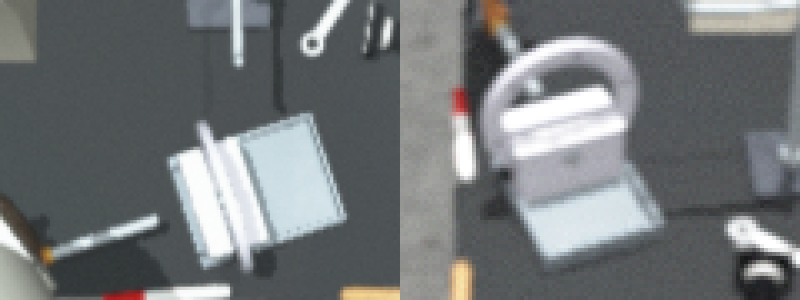

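The crop shows the drift in line with the bore, its tip at crop (157,217) just short of the entry cheek (170–205,155–265), with the tray empty.

Emit:
{"op": "send_rows", "data": {"steps": [{"travel":[-0.01,0,0.0015],"turn":0,"gripper":1},{"travel":[-0.02,0,0.0015],"turn":0,"gripper":1},{"travel":[-0.03,0,0.0015],"turn":0,"gripper":1},{"travel":[-0.036,0,0.0015],"turn":0,"gripper":1},{"travel":[-0.041,0,0.0015],"turn":0,"gripper":1},{"travel":[-0.046,0,0.0015],"turn":0,"gripper":1},{"travel":[-0.051,0,0.0015],"turn":0,"gripper":1},{"travel":[-0.056,0,0.0015],"turn":0,"gripper":1},{"travel":[-0.056,0,0.0015],"turn":0,"gripper":1}]}}

```text
time_s: 7.85
ee_pos: [395.3, 161.1, 49.8]
orientation: [0.577, 0.817, -0.0, 0.0]
force: [0.1, -0.0, 0.1]
gripper_width: 20.9
gripper_force: 59.3
```

Emit:
{"op": "send_rows", "data": {"steps": [{"travel":[-0.006,0,0],"turn":0,"gripper":1},{"travel":[-0.012,0,0],"turn":0,"gripper":1},{"travel":[-0.018,0,0],"turn":0,"gripper":1},{"travel":[-0.024,0,0],"turn":0,"gripper":1},{"travel":[-0.03,0,0],"turn":0,"gripper":1},{"travel":[-0.036,0,0],"turn":0,"gripper":1},{"travel":[-0.041,0,0],"turn":0,"gripper":1},{"travel":[-0.046,0,0],"turn":0,"gripper":1},{"travel":[-0.05,0,0],"turn":0,"gripper":1},{"travel":[-0.053,0,0],"turn":0,"gripper":1},{"travel":[-0.053,0,0],"turn":0,"gripper":1},{"travel":[-0.053,0,0],"turn":0,"gripper":1}]}}

```text
time_s: 9.35
ee_pos: [412.9, 111.6, 49.8]
orientation: [0.577, 0.817, -0.0, -0.0]
force: [-0.2, 0.7, -1.6]
gripper_width: 20.8
gripper_force: 59.3
```

```bash
python3 - <<'E'
from h import *
p,a,s=pose();print(s['time_s'],p,a%360,s['force'])
A=np.radians(-70.4);e=np.array([np.cos(A),np.sin(A)]);n=np.array([-e[1],e[0]])
for nm in('top','side'):
    im,z,K,R,t=cam(nm);W=cloud(z,K,R,t);S=W[...,:2]@e-149.5;L=W[...,:2]@n-427
    m=(S>33)&(S<110)&(abs(L)<48)&(W[...,2]>17)&(W[...,2]<70);print(nm,m.sum(),W[m].mean(0) if m.any() else '',S[m].round() if m.sum()<60 else '',np.percentile(W[m][:,2],[5,50,95]) if m.any() else '')
    if nm=='top': a1=im[150:240,190:310]
    else: a1=np.hstack([cv2.resize(a1,(400,300),interpolation=3),cv2.resize(im[190:265,200:300],(400,300),interpolation=3)])
cv2.imwrite('pics/c5.png',a1)
E
```

```text
9.35 [412.89572604 111.64273023  49.75958664] 109.55284699316735 [-0.2474195   0.6748363  -1.57726136]
top 73 [472.78508821 -58.44217712  39.98178553]  [20.01544791 40.86637613 55.97029364]
side 95 [470.66296032 -51.9879212   39.33061403]  [21.47248224 38.85805116 59.37493773]
```

View pics/c5.png

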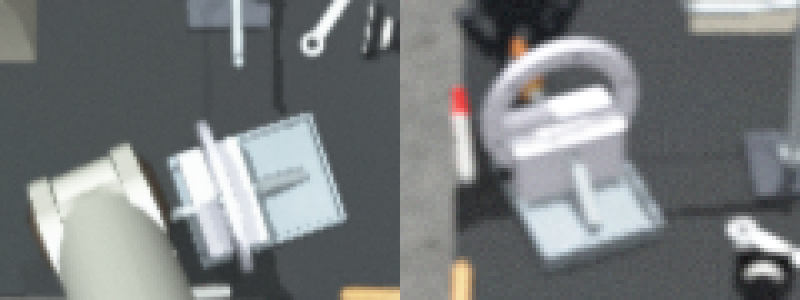

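The crop shows the pin out of the bore and leaning into the tray, its upper end near the bore mouth at (262,185) and its lower end at (305,172). I'll push a bit further, then withdraw.

Emit:
{"op": "send_rows", "data": {"steps": [{"travel":[-0.005,0,0],"turn":0,"gripper":1},{"travel":[-0.01,0,0],"turn":0,"gripper":1},{"travel":[-0.015,0,0],"turn":0,"gripper":1},{"travel":[-0.018,0,0],"turn":0,"gripper":1},{"travel":[-0.018,0,0],"turn":0,"gripper":1}]}}

```text
time_s: 10.07
ee_pos: [419.0, 94.2, 49.8]
orientation: [0.577, 0.817, -0.0, -0.0]
force: [0.0, 0.3, -1.4]
gripper_width: 21.0
gripper_force: 59.3
```

```bash
cat > pin.py <<'E'
from h import *
p,a,s=pose();print(s['time_s'],p,s['force'])
A=np.radians(-70.4);e=np.array([np.cos(A),np.sin(A)]);n=np.array([-e[1],e[0]])
for nm in('top','side'):
    im,z,K,R,t=cam(nm);W=cloud(z,K,R,t);S=W[...,:2]@e-149.5;L=W[...,:2]@n-427
    m=(S>35)&(S<106)&(abs(L)<46)&(W[...,2]>14)&(W[...,2]<70)
    print(nm,m.sum())
    for k in range(34,110,8):
        q=m&(S>=k)&(S<k+8)
        if q.sum()>2: print(k,q.sum(),'z',W[q][:,2].mean().round(),W[q][:,2].max().round(),'lat',L[q].mean().round())
E
python3 pin.py
```

```text
10.075 [419.04353436  94.23879647  49.77040638] [ 0.03405461  0.27345299 -1.43118656]
top 97
34 9 z 45.0 59.0 lat -3.0
42 11 z 44.0 55.0 lat 2.0
50 8 z 43.0 54.0 lat -2.0
58 16 z 42.0 59.0 lat 5.0
66 11 z 43.0 55.0 lat 0.0
74 9 z 45.0 49.0 lat -2.0
82 11 z 35.0 41.0 lat -3.0
90 11 z 32.0 37.0 lat -1.0
98 11 z 22.0 32.0 lat -10.0
side 76
34 8 z 38.0 56.0 lat -8.0
42 5 z 52.0 60.0 lat -2.0
50 6 z 44.0 53.0 lat 3.0
58 6 z 49.0 52.0 lat -1.0
66 9 z 43.0 51.0 lat -6.0
74 13 z 42.0 54.0 lat -2.0
82 8 z 36.0 47.0 lat 5.0
90 12 z 31.0 41.0 lat -2.0
98 9 z 27.0 33.0 lat -3.0
```

Emit:
{"op": "send_rows", "data": {"steps": [{"travel":[0.05,0,0],"turn":0,"gripper":1},{"travel":[0.1,0,0],"turn":0,"gripper":1},{"travel":[0.14,0,0],"turn":0,"gripper":1},{"travel":[0.14,0,0],"turn":0,"gripper":1},{"travel":[0.14,0,0],"turn":0,"gripper":1}]}}

```text
time_s: 10.8
ee_pos: [372.0, 226.1, 49.7]
orientation: [0.577, 0.817, -0.0, 0.0]
force: [1.0, -0.4, -1.5]
gripper_width: 20.6
gripper_force: 59.3
```

```bash
python3 pin.py
```

```text
10.8 [372.02680243 226.14215583  49.69381829] [ 1.00125099 -0.41858021 -1.53249133]
top 98
42 8 z 21.0 24.0 lat 1.0
50 13 z 22.0 30.0 lat -0.0
58 13 z 19.0 23.0 lat -0.0
66 17 z 20.0 29.0 lat -5.0
74 12 z 22.0 29.0 lat -1.0
82 13 z 21.0 28.0 lat -4.0
90 13 z 22.0 26.0 lat -1.0
98 8 z 23.0 28.0 lat -2.0
side 64
34 7 z 38.0 68.0 lat 4.0
42 5 z 19.0 23.0 lat -9.0
50 9 z 21.0 28.0 lat -5.0
58 3 z 22.0 27.0 lat -2.0
66 8 z 21.0 24.0 lat -5.0
74 9 z 21.0 26.0 lat 1.0
82 6 z 19.0 24.0 lat -4.0
90 9 z 20.0 26.0 lat -0.0
98 8 z 19.0 24.0 lat 3.0
```

Emit:
{"op": "send_rows", "data": {"steps": [{"travel":[0.03,0.03,0],"turn":0,"gripper":1},{"travel":[0.058,0.07,0],"turn":0,"gripper":1},{"travel":[0.058,0.088,0.01],"turn":0,"gripper":1},{"travel":[0.058,0.088,0.022],"turn":0,"gripper":1},{"travel":[0.058,0.088,0.028],"turn":0,"gripper":1},{"travel":[0.058,0.088,0.032],"turn":0,"gripper":1},{"travel":[0.058,0.088,0.0342],"turn":0,"gripper":1},{"travel":[0.058,0.088,0.0342],"turn":0,"gripper":1},{"travel":[0.058,0.088,0.0342],"turn":0,"gripper":1}]}}

```text
time_s: 12.02
ee_pos: [435.7, 310.8, 15.9]
orientation: [0.577, 0.817, 0.0, 0.0]
force: [0.6, -0.4, -1.3]
gripper_width: 20.5
gripper_force: 59.3
```

Emit:
{"op": "send_rows", "data": {"steps": [{"travel":[0,0,0.001],"turn":0,"gripper":1},{"travel":[0,0,0.002],"turn":0,"gripper":1},{"travel":[0,0,0.002],"turn":0,"gripper":1},{"travel":[0,0,0.001],"turn":0,"gripper":0.2},{"travel":[0,0,0.001],"turn":0,"gripper":-0.2},{"travel":[0,0,0.001],"turn":0,"gripper":-0.3},{"travel":[0,0,-0.03],"turn":0,"gripper":-0.3},{"travel":[0,0,-0.09],"turn":0,"gripper":-0.3},{"travel":[0,0,-0.15],"turn":0,"gripper":-0.3},{"travel":[0,0,-0.2],"turn":0,"gripper":-0.3},{"travel":[0,0,-0.24],"turn":0,"gripper":-0.3}]}}

```text
time_s: 13.4
ee_pos: [435.9, 310.9, 257.9]
orientation: [0.577, 0.817, 0.001, 0.0]
force: [1.1, -0.5, -0.1]
gripper_width: 55.3
gripper_force: 0.0
```

```bash
python3 - <<'E'
from h import *
p,a,s=pose();print(s['time_s'],p,a%360,s['gripper_width'],s['force'])
go(452.4,2.4,270,199.6)
im,z,K,R,t=cam('wrist')
hsv=cv2.cvtColor(im,cv2.COLOR_BGR2HSV);o=((hsv[...,1]>140)&(hsv[...,0]<22)&(hsv[...,2]>120)).astype(np.uint8);o[:,:225]=0;o[:,285:]=0;o[:100]=0
v,u=np.nonzero(o);print(len(u),cv2.minAreaRect(ray(np.c_[u,v],26,K,R,t)[:,:2].astype(np.float32)))
E
```

```text
13.4 [435.91077309 310.8984608  257.87378043] 109.55185695178258 55.32416327434703 [ 1.11096201 -0.51664979 -0.06896558]
travel [np.float64(-0.2962), np.float64(-0.0877), np.float64(-0.0121)] turn -90.0
98 ((435.9425048828125, 309.76043701171875), (19.800992965698242, 72.9334945678711), 19.87649917602539)
```

Emit:
{"op": "send_rows", "data": {"steps": [{"travel":[-0.033,-0.01,-0.01],"turn":-10,"gripper":-0.3},{"travel":[-0.066,-0.02,-0.012],"turn":-20,"gripper":-0.3},{"travel":[-0.099,-0.03,-0.012],"turn":-30,"gripper":-0.3},{"travel":[-0.132,-0.04,-0.012],"turn":-40,"gripper":-0.3},{"travel":[-0.165,-0.049,-0.012],"turn":-50,"gripper":-0.3},{"travel":[-0.198,-0.059,-0.012],"turn":-60,"gripper":-0.3},{"travel":[-0.231,-0.068,-0.012],"turn":-70,"gripper":-0.3},{"travel":[-0.264,-0.078,-0.012],"turn":-80,"gripper":-0.3},{"travel":[-0.296,-0.0877,-0.012],"turn":-90,"gripper":-0.3},{"travel":[-0.296,-0.0877,-0.012],"turn":-90,"gripper":-0.3},{"travel":[-0.296,-0.0877,-0.012],"turn":-90,"gripper":-0.3}]}}

```text
time_s: 14.82
ee_pos: [451.9, 3.0, 267.3]
orientation: [-0.169, 0.986, 0.0, -0.0]
force: [-1.2, 0.2, 0.6]
gripper_width: 55.5
gripper_force: 0.0
```

```bash
python3 - <<'E'
from h import *
p,a,s=pose();print(s['time_s'],p,a%360,np.round(s['qpos'],2))
go(452.4,2.4,161,199.6)
im,z,K,R,t=cam('wrist');W=cloud(z,K,R,t);cv2.imwrite('pics/w6.png',im)
A=np.radians(-70.4);e=np.array([np.cos(A),np.sin(A)]);n=np.array([-e[1],e[0]])
S=W[...,:2]@e-149.5;L=W[...,:2]@n-427
m=(abs(S)<25)&(abs(L)<85)&(W[...,2]>120)&(W[...,2]<180)
print(m.sum(),np.median(S[m]),S[m].min(),S[m].max(),L[m].min(),L[m].max())
for k in range(-80,81,20):
    q=m&(abs(L-k)<5)
    if q.sum()>5: print(k,q.sum(),np.percentile(S[q],[5,50,95]).round(1),W[q][:,2].max().round(1))
E
```

```text
14.825 [451.88816798   2.98153932 267.26068631] 199.45566809625336 [ 0.    0.09 -0.07  2.01  0.01  1.05  1.84]
travel [np.float64(-0.0003), np.float64(-0.0007), np.float64(0.1063)] turn -0.1
2049 -0.6267238106838988 -5.773965591638586 4.9417915098898675 -72.41347695817353 72.00442405246423
-60 169 [-5.6 -0.9  3.8] 146.4
-40 184 [-5.3 -0.8  3.7] 160.3
-20 182 [-5.1 -0.7  3.7] 167.4
0 162 [-5.1 -0.6  3.8] 168.9
20 149 [-5.2 -0.6  4.1] 167.3
40 95 [-4.6 -0.6  4.3] 160.3
60 50 [-4.9 -0.6  4.6] 145.0
```

Emit:
{"op": "send_rows", "data": {"steps": [{"travel":[0,0,0.04],"turn":0,"gripper":-0.3},{"travel":[0,0,0.075],"turn":0,"gripper":-0.3},{"travel":[0,0,0.098],"turn":0,"gripper":-0.1},{"travel":[0,0,0.106],"turn":0,"gripper":0},{"travel":[0,0,0.106],"turn":0,"gripper":0},{"travel":[0,0,0.106],"turn":0,"gripper":0.4},{"travel":[0,0,0.106],"turn":0,"gripper":1},{"travel":[0,0,0.106],"turn":0,"gripper":1},{"travel":[0,0,0.106],"turn":0,"gripper":1},{"travel":[0,0,0.106],"turn":0,"gripper":1},{"travel":[0,0,0.106],"turn":0,"gripper":1}], "grip_force": 70}}

```text
time_s: 16.25
ee_pos: [452.9, 2.6, 162.7]
orientation: [-0.17, 0.986, 0.0, 0.001]
force: [-1.0, 0.8, 6.3]
gripper_width: 7.9
gripper_force: 70.4
```

Emit:
{"op": "send_rows", "data": {"steps": [{"travel":[0,0,-0.008],"turn":0,"gripper":1},{"travel":[0,0,-0.02],"turn":0,"gripper":1},{"travel":[0,0,-0.035],"turn":0,"gripper":1},{"travel":[0,0,-0.052],"turn":0,"gripper":1},{"travel":[0,0,-0.07],"turn":0,"gripper":1},{"travel":[0,0,-0.088],"turn":0,"gripper":1},{"travel":[0,0,-0.103],"turn":0,"gripper":1},{"travel":[0,0,-0.115],"turn":0,"gripper":1},{"travel":[0,0,-0.115],"turn":0,"gripper":1},{"travel":[0,0,-0.115],"turn":0,"gripper":1}]}}

```text
time_s: 17.5
ee_pos: [451.6, 2.4, 276.1]
orientation: [-0.17, 0.985, 0.0, -0.001]
force: [-0.3, 0.7, -3.1]
gripper_width: 7.9
gripper_force: 69.3
```

```bash
python3 - <<'E'
from h import *
p,a,s=pose();print(s['time_s'],p,a%360,s['force'],s['gripper_width'])
A=np.radians(a);x=np.array([np.cos(A),np.sin(A)]);y=np.array([np.sin(A),-np.cos(A)])
for nm in('top','side'):
    im,z,K,R,t=cam(nm);W=cloud(z,K,R,t);d=W[...,:2]-p[:2];X=d@x;Y=d@y
    m=(abs(Y)<14)&(abs(X)<95)&(W[...,2]>105)&(W[...,2]<285);Q=W[m]
    print(nm,m.sum(),'X',X[m].min(),X[m].max(),'z',Q[:,2].min(),Q[:,2].max())
    if nm=='side':
        # circle fit of ring pixels with |X|>25
        k=m&((abs(X)>28)|(W[...,2]<200));print(np.polyfit(W[k][:,2],Y[k],1),k.sum())
        B=np.c_[2*X[k],2*W[k][:,2],np.ones(k.sum())];c=np.linalg.lstsq(B,X[k]**2+W[k][:,2]**2,rcond=None)[0];print('circ',c[:2],np.sqrt(c[2]+c[0]**2+c[1]**2))
    # hook arm
    h=(W[...,0]>555)&(W[...,0]<680)&(abs(W[...,1])<25)&(W[...,2]>190)&(W[...,2]<260)
    H=W[h];l=cv2.fitLine(H[:,:2].astype(np.float32),cv2.DIST_HUBER,0,.01,.01).ravel();print('hook',h.sum(),H.min(0),H.max(0),'ang',np.degrees(np.arctan2(l[1],l[0])),'y at 620',l[3]+(620-l[2])*l[1]/l[0])
d=np.load('w3.npz');W=cloud(d['z'],d['K'],d['R'],d['t'])
m=(W[...,2]>200)&(W[...,2]<260);m[:100]=0;m[180:]=0;m[:,:405]=0;Q=W[m]
for k in range(560,650,10):
    q=Q[(Q[:,0]>=k)&(Q[:,0]<k+10)]
    if len(q): print(k,len(q),q[:,1].mean().round(1),np.median(q[:,1]).round(1),q[:,2].max().round(1))
E
```

```text
17.5 [451.62622685   2.39221447 276.07473564] 199.55201243410855 [-0.33529393  0.7489736  -3.07514292] 7.93022143931032Traceback (most recent call last):
  File "<stdin>", line 7, in <module>
    return umr_minimum(a, axis, None, out, keepdims, initial, where)
ValueError: zero-size array to reduction operation minimum which has no identity
```

```bash
python3 - <<'E'
from h import *
p,a,s=pose()
A=np.radians(a);x=np.array([np.cos(A),np.sin(A)]);y=np.array([np.sin(A),-np.cos(A)])
im,z,K,R,t=cam('side');W=cloud(z,K,R,t);d=W[...,:2]-p[:2];X=d@x;Y=d@y
k=(abs(Y)<14)&(abs(X)<95)&(W[...,2]>105)&(W[...,2]<285)&((abs(X)>28)|(W[...,2]<200))
if k.sum()>20:
    B=np.c_[2*X[k],2*W[k][:,2],np.ones(k.sum())];c=np.linalg.lstsq(B,X[k]**2+W[k][:,2]**2,rcond=None)[0];print('circ',c[:2],np.sqrt(c[2]+c[0]**2+c[1]**2),W[k][:,2].min())
print(k.sum())
def hk(W,q0,nm):
    h=q0&(W[...,0]>555)&(W[...,0]<720)&(abs(W[...,1])<25)&(W[...,2]>190)&(W[...,2]<260);H=W[h]
    if len(H)<5: print(nm,len(H));return
    l=cv2.fitLine(H[:,:2].astype(np.float32),cv2.DIST_HUBER,0,.01,.01).ravel();print(nm,len(H),H.min(0),H.max(0),'ang',np.degrees(np.arctan2(l[1],l[0])),'y620',l[3]+(620-l[2])*l[1]/l[0])
    for k in range(560,710,15):
        q=H[(H[:,0]>=k)&(H[:,0]<k+15)]
        if len(q): print(k,len(q),np.median(q[:,1]).round(1),q[:,2].max().round(1))
hk(W,W[...,2]>0,'side')
for n in('w3','top0'):
    d=np.load(n+'.npz');V=cloud(d['z'],d['K'],d['R'],d['t']);hk(V,V[...,2]>0,n)
E
```

```text
circ [  1.89804938 204.11841744] 69.71623837587839 121.75526385675813
508
side 128 [565.01628114 -13.7679842  191.7511498 ] [690.48610821  11.53469837 241.55080543] ang 0.89742243 y620 -5.3601375
560 15 -8.5 241.6
575 11 -6.2 217.1
590 12 -5.7 218.7
605 12 -5.1 215.5
620 11 -3.7 218.2
635 10 -3.5 216.7
650 12 -4.9 219.4
665 16 -5.0 227.3
680 29 -4.8 230.0
w3 1565 [562.13104456  -9.26469518 209.62218812] [645.61459307   3.313299   240.70262963] ang 2.1713076 y620 -3.0477302
560 322 -5.0 240.7
575 195 -5.0 219.7
590 296 -3.7 218.5
605 295 -2.9 217.2
620 309 -2.6 217.0
635 148 -3.3 216.9
top0 141 [562.23971359  -7.63455366 190.38806387] [692.19218256   7.41714278 241.95994732] ang 3.169855 y620 -2.6098814
560 11 -3.7 242.0
575 12 -4.4 222.3
590 15 -4.0 220.7
605 15 -3.7 222.2
620 14 -3.4 219.5
635 20 -1.6 221.7
650 19 0.2 224.8
665 18 0.6 226.6
680 17 1.1 231.3
```

Emit:
{"op": "send_rows", "data": {"steps": [{"travel":[0,0,-0.002],"turn":6,"gripper":1},{"travel":[0,0,-0.004],"turn":15,"gripper":1},{"travel":[0,0,-0.004],"turn":24,"gripper":1},{"travel":[0,0,-0.004],"turn":33,"gripper":1},{"travel":[0,0,-0.004],"turn":42,"gripper":1},{"travel":[0,0,-0.004],"turn":51,"gripper":1},{"travel":[0,0,-0.004],"turn":60,"gripper":1},{"travel":[0,0,-0.004],"turn":69,"gripper":1},{"travel":[0,0,-0.004],"turn":78,"gripper":1},{"travel":[0,0,-0.004],"turn":87,"gripper":1},{"travel":[0,0,-0.004],"turn":96,"gripper":1},{"travel":[0,0,-0.004],"turn":103,"gripper":1},{"travel":[0,0,-0.004],"turn":107.3,"gripper":1},{"travel":[0,0,-0.004],"turn":107.3,"gripper":1}]}}

```text
time_s: 19.35
ee_pos: [451.7, 2.4, 280.0]
orientation: [0.693, 0.721, -0.0, -0.0]
force: [-0.0, 0.0, -2.8]
gripper_width: 8.2
gripper_force: 69.2
```

```bash
python3 - <<'E'
from h import *
p,a,s=pose();print(s['time_s'],p,a%360,s['force'],s['gripper_width'],np.round(s['qpos'],2));go(622,-3,p[2],92.2)
im,z,K,R,t=cam('side');W=cloud(z,K,R,t);X=W[...,1];Y=W[...,0]-p[0]
k=(abs(Y)<16)&(abs(X)<95)&(W[...,2]>105)&(W[...,2]<285)&((abs(X)>28)|(W[...,2]<200));q=W[k]
print(k.sum(),q.min(0),q.max(0),q.mean(0))
E
```

```text
19.35 [451.71901504   2.4184708  279.9857981 ] 92.29151012592806 [-0.00897937  0.01451816 -2.84436355] 8.199683781094775 [-0.07  0.07  0.01  1.99 -0.    1.08 -0.02]
travel [np.float64(-0.0122), np.float64(0.1699), np.float64(-0.0)] turn 0.1
110 [444.34492897 -81.64505637 139.97972459] [459.15401245  82.33599569 279.733004  ] [453.10949746 -43.48264735 224.02134827]
```

Emit:
{"op": "send_rows", "data": {"steps": [{"travel":[-0.006,0.01,0],"turn":0,"gripper":1},{"travel":[-0.012,0.026,0],"turn":0,"gripper":1},{"travel":[-0.012,0.044,0],"turn":0,"gripper":1},{"travel":[-0.012,0.062,0],"turn":0,"gripper":1},{"travel":[-0.012,0.08,0],"turn":0,"gripper":1},{"travel":[-0.012,0.098,0],"turn":0,"gripper":1},{"travel":[-0.012,0.116,0],"turn":0,"gripper":1},{"travel":[-0.012,0.134,0],"turn":0,"gripper":1},{"travel":[-0.012,0.15,0],"turn":0,"gripper":1},{"travel":[-0.012,0.163,0],"turn":0,"gripper":1},{"travel":[-0.012,0.17,0],"turn":0,"gripper":1},{"travel":[-0.012,0.17,0],"turn":0,"gripper":1},{"travel":[-0.012,0.17,0],"turn":0,"gripper":1}]}}

```text
time_s: 21.02
ee_pos: [622.0, -3.0, 280.5]
orientation: [0.693, 0.721, -0.0, -0.0]
force: [0.0, 0.8, -3.6]
gripper_width: 7.8
gripper_force: 69.3
```

```bash
python3 - <<'E'
from h import *
p,a,s=pose();print(s['time_s'],p,a%360,s['force'],s['gripper_width'])
im,z,K,R,t=cam('side');W=cloud(z,K,R,t);cv2.imwrite('pics/s7.png',cv2.resize(im[110:260,220:420],(800,600),interpolation=3))
E
```

```text
21.025 [621.98571624  -2.96372888 280.53510487] 92.25329485602859 [ 0.01444787  0.75314447 -3.61616194] 7.811928939403788
```

View pics/s7.png

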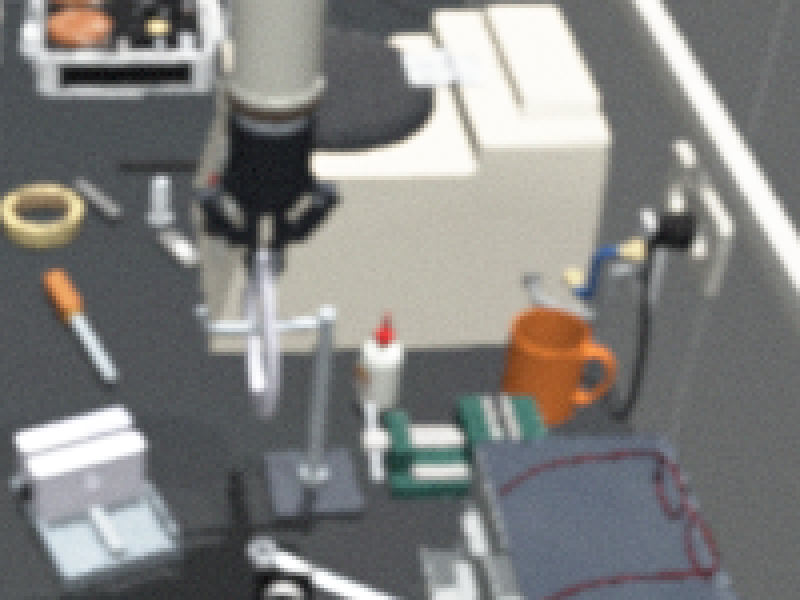

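The view shows the ring threaded over the hook arm, with the lip at (203,320), the ring at (262,330) and the post at (322,320). The pin lies in the tray at (105,530) and the drift on the bench.

Emit:
{"op": "send_rows", "data": {"steps": [{"travel":[0,0,0.008],"turn":0,"gripper":1},{"travel":[0,0,0.018],"turn":0,"gripper":1},{"travel":[0,0,0.028],"turn":0,"gripper":1},{"travel":[0,0,0.036],"turn":0,"gripper":1},{"travel":[0,0,0.042],"turn":0,"gripper":1},{"travel":[0,0,0.045],"turn":0,"gripper":1},{"travel":[0,0,0.047],"turn":0,"gripper":1},{"travel":[0,0,0.047],"turn":0,"gripper":1},{"travel":[0,0,0.047],"turn":0,"gripper":1}]}}

```text
time_s: 22.2
ee_pos: [622.6, -2.9, 233.9]
orientation: [0.693, 0.721, 0.0, 0.0]
force: [-0.0, 0.2, -3.2]
gripper_width: 8.4
gripper_force: 69.2
```

Emit:
{"op": "send_rows", "data": {"steps": [{"travel":[0,0,0.001],"turn":0,"gripper":1},{"travel":[0,0,0.002],"turn":0,"gripper":1},{"travel":[0,0,0.002],"turn":0,"gripper":1}]}}

```text
time_s: 22.58
ee_pos: [622.6, -2.9, 232.0]
orientation: [0.693, 0.721, 0.0, 0.0]
force: [-0.2, 1.0, -1.5]
gripper_width: 8.2
gripper_force: 69.7
```

Emit:
{"op": "send_rows", "data": {"steps": [{"travel":[0,0,0.0005],"turn":0,"gripper":1},{"travel":[0,0,0.001],"turn":0,"gripper":1},{"travel":[0,0,0.001],"turn":0,"gripper":1}]}}

```text
time_s: 22.95
ee_pos: [622.6, -2.9, 231.8]
orientation: [0.693, 0.721, 0.0, 0.0]
force: [-2.6, -0.4, 6.6]
gripper_width: 8.3
gripper_force: 70.4
```

Emit:
{"op": "send_rows", "data": {"steps": [{"travel":[0,0,-0.0007],"turn":0,"gripper":1},{"travel":[0,0,-0.0007],"turn":0,"gripper":1},{"travel":[0,0,-0.0007],"turn":0,"gripper":0.75},{"travel":[0,0,-0.0007],"turn":0,"gripper":0.65},{"travel":[0,0,-0.0007],"turn":0,"gripper":0.5},{"travel":[0,0,-0.0007],"turn":0,"gripper":0.4},{"travel":[0,0,-0.0007],"turn":0,"gripper":0.4},{"travel":[0,0,-0.0007],"turn":0,"gripper":0.4}]}}

```text
time_s: 23.95
ee_pos: [622.4, -2.9, 231.3]
orientation: [0.693, 0.721, 0.0, -0.0]
force: [-0.3, 0.2, -0.5]
gripper_width: 25.7
gripper_force: 0.0
```

```bash
cat > ring.py <<'E'
from h import *
p,a,s=pose();print(s['time_s'],p,s['force'],s['gripper_width'])
im,z,K,R,t=cam('side');W=cloud(z,K,R,t)
k=(W[...,0]>590)&(W[...,0]<660)&(abs(W[...,1])<95)&(W[...,2]>60)&(W[...,2]<238);q=W[k]
l=q[(q[:,2]<205)];print(len(l),l.min(0).round(),l.max(0).round(),l.mean(0).round(1))
for zz in range(70,210,20):
    r=l[abs(l[:,2]-zz)<10]
    if len(r): print(zz,len(r),np.median(r[:,0]).round(1),r[:,1].min().round(),r[:,1].max().round())
E
python3 ring.py
```

```text
23.95 [622.40616311  -2.89153105 231.28248134] [-0.34442198  0.19586287 -0.48188922] 25.673275728447575
153 [614. -86.  81.] [629.  60. 204.] [621.  -18.5 137.4]
90 18 617.1 -31.0 36.0
110 40 618.7 -72.0 46.0
130 30 619.9 -78.0 57.0
150 24 621.3 -84.0 60.0
170 16 623.7 -86.0 53.0
190 18 623.2 -82.0 50.0
```

Hanging. I'll open a little more and rise slowly.

Emit:
{"op": "send_rows", "data": {"steps": [{"travel":[0,0,-0.001],"turn":0,"gripper":0.2},{"travel":[0,0,-0.003],"turn":0,"gripper":0.2},{"travel":[0,0,-0.01],"turn":0,"gripper":0.2},{"travel":[0,0,-0.02],"turn":0,"gripper":0.2},{"travel":[0,0,-0.04],"turn":0,"gripper":0.2},{"travel":[0,0,-0.07],"turn":0,"gripper":0.2},{"travel":[0,0,-0.11],"turn":0,"gripper":0.2},{"travel":[0,0,-0.15],"turn":0,"gripper":0.2},{"travel":[0,-0.05,-0.15],"turn":0,"gripper":0.2},{"travel":[0,-0.1,-0.15],"turn":0,"gripper":0.2},{"travel":[0,-0.1,-0.15],"turn":0,"gripper":0.2},{"travel":[0,-0.1,-0.15],"turn":0,"gripper":0.2},{"travel":[0,-0.1,-0.15],"turn":0,"gripper":0.2},{"travel":[0,-0.1,-0.15],"turn":0,"gripper":0.2},{"travel":[0,-0.1,-0.15],"turn":0,"gripper":0.2},{"travel":[0,-0.1,-0.15],"turn":0,"gripper":0.2},{"travel":[0,-0.1,-0.15],"turn":0,"gripper":0.2},{"travel":[0,-0.1,-0.15],"turn":0,"gripper":0.2}]}}

```text
time_s: 26.25
ee_pos: [522.5, -6.8, 381.3]
orientation: [0.693, 0.721, -0.0, -0.0]
force: [-0.8, -0.3, 0.4]
gripper_width: 34.2
gripper_force: 0.0
```

```bash
python3 ring.py
```

```text
26.25 [522.46161746  -6.82643655 381.25830554] [-0.76496719 -0.28153745  0.44861842] 34.21475688391864
163 [614. -85.  82.] [629.  70. 203.] [620.6 -13.  140. ]
90 21 617.4 -28.0 38.0
110 39 619.5 -71.0 49.0
130 29 619.7 -79.0 58.0
150 22 621.3 -85.0 61.0
170 21 621.3 -84.0 70.0
190 27 623.0 -82.0 68.0
```

Emit:
{"op": "send_rows", "data": {"steps": [{"travel":[0,0,0],"turn":0,"gripper":0.2},{"travel":[0,0,0],"turn":0,"gripper":0.2},{"travel":[0,0,0],"turn":0,"gripper":0.2},{"travel":[0,0,0],"turn":0,"gripper":0.2},{"travel":[0,0,0],"turn":0,"gripper":0.2},{"travel":[0,0,0],"turn":0,"gripper":0.2},{"travel":[0,0,0],"turn":0,"gripper":0.2},{"travel":[0,0,0],"turn":0,"gripper":0.2},{"travel":[0,0,0],"turn":0,"gripper":0.2},{"travel":[0,0,0],"turn":0,"gripper":0.2},{"travel":[0,0,0],"turn":0,"gripper":0.2},{"travel":[0,0,0],"turn":0,"gripper":0.2},{"travel":[0,0,0],"turn":0,"gripper":0.2},{"travel":[0,0,0],"turn":0,"gripper":0.2},{"travel":[0,0,0],"turn":0,"gripper":0.2},{"travel":[0,0,0],"turn":0,"gripper":0.2}]}}

```text
time_s: 28.3
ee_pos: [522.5, -6.8, 381.3]
orientation: [0.693, 0.721, 0.0, -0.0]
force: [0.3, -0.3, -0.1]
gripper_width: 34.0
gripper_force: 0.0
```

```bash
python3 ring.py; python3 - <<'E'
from h import *
a,*_=cam('side');env_t=0
b,*_=cam('side');d=cv2.absdiff(cv2.GaussianBlur(a,(5,5),0),cv2.GaussianBlur(b,(5,5),0))[170:230,270:310];print('diff',d.max(),d.mean())
E
```

```text
28.3 [522.47260874  -6.82249784 381.29937472] [ 0.30146064 -0.29196809 -0.11448141] 34.03470133384046
162 [614. -84.  84.] [629.  70. 205.] [620.5 -12.  139.6]
90 20 617.4 -53.0 35.0
110 40 619.6 -69.0 45.0
130 29 619.6 -79.0 54.0
150 23 621.3 -84.0 62.0
170 21 621.8 -84.0 70.0
190 24 620.9 -78.0 69.0
diff 3 0.58125
```

The ring hangs still on the hook, so I'm handing in.

```bash
python3 -c "
from rig import env
print(env.job_done())"
```

```text
the job is handed in; nothing more can be done
None
```

Job handed in at about 28 s: the pin lies in the catch tray, the drift is back on the bench, and the ring hangs still on the J-hook with the gripper clear; the microscope, wash bottle and tape roll were never approached, though I didn't re-measure them at the end.

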